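# Build the test-sieve stack on the shaker

## Robot

A 7-joint arm with a two-finger parallel gripper is mounted at the origin on a cart in front of the work surface, level with it; the furniture and walls round the work are solid. World frame = base frame: x ahead of the robot, y to its left, z up, the work surface at z = 0. Lengths are in m, angles in rad, forces in N, time in s.
With the tool pointing down it reaches from about 0.4 to 0.875 m from the base axis. Payload 6.5 kg.
Tool frame: the origin (TCP) lies at the centre of the arm's flange, where the gripper is bolted on; the fingertips stand 166 mm ahead of it and the grasp point (between the pads) lies ahead of it (env.grasp_offset is the y of the grasp point in the tool frame, in m); y points along the fingers, x is the direction in which the jaws open and shut, and the axes are right-handed (so a half turn about y gives the same grasp; the last joint's range is limited). The gripper opens to 88 mm and grips with 3 to 60 N. Pads are 18 mm wide; open, the fingers measure 123 mm over their backs; the gripper's body (75 mm by 187 mm) begins 45 mm behind the grasp point.
Start: joints at [-1.179, 0.536, -0.004, 1.538, 0.003, 1.067, -0.071], TCP at [0.287, 0.583, 0.405] pointing down, gripper open.
Joint ranges: [-2.7, 2.7], [-0.37, 2.16], [-1.27, 1.26], [0.24, 2.4], [-1.31, 4.45], [0.19, 1.91], [-2.76, 2.76]. Speed limits (rad/s): [2.39, 2.39, 3.14, 3.14, 3.14, 3.14, 3.14].

## Interface

Orientations are given as a 3x3 rotation matrix whose columns are the frame's x, y, z axes.
In Python, from rig import env gives the robot as it stands.
- The arm moves only by the tool jog_arm, never from a script. Its argument "moves" is one flat list of numbers, 7 for each row, row after row: the shift along the tool's x, y, z in cm, then the turn, a rotation vector about the tool's x, y, z in rad, then the opening, from -1 (shut) to 1 (fully open). A call has 1 to 8 rows; each row shifts and turns the commanded pose from where the row before left it, along the tool's axes as they then stand; what a row does not reach is not made up. A row lasts 1/12 s, in which the tool goes at most 41.7 mm and 7.16 degrees, less where a joint would pass 70% of its speed; a pose out of reach is approached as far as the arm can. A call with a gripper value outside its range is refused whole. The fingers move at their own pace and stop on an object; "newtons" is the grip in N (left out, the last holds). Time passes only in rows, so rows that do not move let the fingers close. It gives the time, the measured TCP pose, the force and the opening at its end, in the units of the state.
- env.state(): the state, without advancing time (a new reading comes with each control period).
- env.snapshot(name): name is "side" or "top" or "wrist"; returns a dict with "frame" (384x512x3 uint8, blue, green, red), "z_map" (384x512 float32, m along the optical axis (not along the pixel's ray), 0 where there is no reading), "fx", "fy", "cx", "cy" (pixels), "origin" and "attitude" of the camera in the world; the wrist camera has in their place "mount" (4x4, takes a point from camera to tool coordinates, whose origin is the TCP and whose axes are the tool frame's). Camera axes: x right, y down, z forward; pixel columns grow to the right and rows downward; lengths in m; the calibration is good to about 2 mm. A picture is of the moment at which its call begins: read the wrist's pose just before it.
- env.finish_job(): hands the job in, once; it reports no verdict.
The state is a dict: "t": time; "q": joint angles; "joint_velocities": joint speeds; "tau": joint torques, N m; "tcp_pos": TCP position; "orientation": TCP orientation; "contact_force": force on the tool from outside, world axes, zero at the start; "ft_torque": the same for the moment, N m; "gripper_width": opening from 0.0 (shut) to 1.0 (fully open).
Only numpy, scipy, OpenCV 4.12 (cv2) and the standard library are available. Lean on these libraries where they do the work, as an engineer would, in place of code of your own. Each camera call takes 0.05 s, during which the arm holds its last target. There are 200 camera calls.

## Task

Build the sieve stack on the receiver cup of the small white shaker for a particle-size run: from the bottom up the blue fine-mesh sieve, the yellow medium-mesh sieve, the red coarse-mesh sieve and the lid with the black knob. Seat each one fully in the rim of the one below, straight and level, and let go of it all. Leave the red-capped bottle beside the balance, the petri dish and the spatula where they are.

Things in the scene. Friction and masses are not known exactly. Their poses are not given: they have to be found in the camera images.
- shaker: White shaker fixed on the worktop: housing 110 x 110 mm, 36 mm high, a dark steel receiver cup upright in the middle of its top. Origin: centre of its underside, on the cup's axis. Cup: 56 mm outer diameter, wall 2.5 mm, mouth 51 mm, rim 80 mm above the origin. A sieve seated in it has its own origin 72 mm above this one.
- sieve_fine: Loose sieve, blue frame, a very dense wire mesh (the finest); 56 mm diameter, 38 mm high, 80 g. Origin: centre of underside, z up the axis; any yaw. z 0-8 mm: metal spigot tapering from 48 down to 40 mm; z 8-38 mm: 56 mm frame, mesh at 28, wall 2.5, mouth 51 mm. Spigot enters the mouth below until its 8 mm shoulder rests on the rim: origin then 30 mm above that of a sieve below. Grasp across the frame at z = 25 mm.
- sieve_medium: Loose sieve, yellow frame, a medium wire mesh; 56 mm diameter, 38 mm high, 80 g. Origin: centre of underside, z up the axis; any yaw. z 0-8 mm: metal spigot tapering from 48 down to 40 mm; z 8-38 mm: 56 mm frame, mesh at 28, wall 2.5, mouth 51 mm. Spigot enters the mouth below until its 8 mm shoulder rests on the rim: origin then 30 mm above that of a sieve below. Grasp across the frame at z = 25 mm.
- sieve_coarse: Loose sieve, red frame, a wide-spaced wire mesh (the coarsest); 56 mm diameter, 38 mm high, 80 g. Origin: centre of underside, z up the axis; any yaw. z 0-8 mm: metal spigot tapering from 48 down to 40 mm; z 8-38 mm: 56 mm frame, mesh at 28, wall 2.5, mouth 51 mm. Spigot enters the mouth below until its 8 mm shoulder rests on the rim: origin then 30 mm above that of a sieve below. Grasp across the frame at z = 25 mm.
- sieve_lid: Loose aluminium lid, 70 g, on its spigot. Origin: centre of underside, z up the axis. Spigot z 0-8 mm (40 mm diameter at the bottom, 48 at the top), disc 56 mm diameter z 8-13 mm, black knob 20 mm diameter z 22-48 mm on a 14 mm neck. Grasp the knob at z = 37 mm, fingertips clear of the disc. Seated in a sieve, its origin is 30 mm above that sieve's.
- bottle: White plastic bottle with a red cap and a purple band, 58 mm diameter, 119 mm high, loose. Origin: centre of its underside. Bystander, to be left where it is.
- dish: Petri dish with a beige filling, 60 mm diameter, 13 mm high, loose. Origin: centre of its underside. Bystander, to be left where it is.
- spatula: Thin double-ended metal spatula with a black middle, 177 mm long along its own y, 12 mm wide, 6 mm high, loose. Origin: centre of its underside. Bystander, to be left where it is.
- electrode_arm: Light-grey electrode stand, fixed obstacle, 405 mm high: base 120 mm wide, column and folded arm. Origin: on the worktop near the front of its base. Along its own y it reaches from -130 mm (the clip, at heights 214 to 322 mm, which overhangs towards the robot) to +156 mm, and 60 mm to either side in its own x. Carry things past it on the robot's side, not over or through it.
- balance: Flat dark-blue balance with a round steel pan and a weighing boat, fixed obstacle: about 170 x 240 mm (within 150 mm of its origin), 95 mm high at most. Origin: centre of its underside. Things can be carried over it.
Mind the look-alikes: they are no part of the job. Leave any green or turquoise look-alike of the sieve_lid alone.

How it is judged:
By the outcome, as a careful person would: the job done as asked, in the order asked, and still so for the second after the job is handed in, with the robot touching nothing.
It also fails if it takes over 118 s, if anything falls off the work surface, if the arm or the gripper's body presses on something with over 40 N, if the wrist force passes 120 N, or if a joint passes its speed limit or range.

## Working session

There is one attempt and no reset: what is moved stays moved. The work goes in short steps, Python scripts to look and compute and a tool call to move; the robot and the scene stay as the last step left them, time stands still between calls to the robot, and variables do not carry over. Pictures are saved under pics/ and viewed, about 12 in all and at most 16, crops included, and the job is handed in when it is done.

Besides the shell and the picture viewer there is one more tool, called after "Call:" in YAML: its name, and indented under it one key for each argument. jog_arm: Moves the arm, as the interface text tells. Its arguments: {"type":"object","properties":{"moves":{"type":"array"},"newtons":{"type":"number"}},"required":["moves"]}

```bash
mkdir -p pics; ls
cat > h.py <<'E'
import numpy as np, cv2
from rig import env
def cam(n):
    s=env.state(); d=env.snapshot(n)
    if 'mount' in d:
        T=np.eye(4); T[:3,:3]=s['orientation']; T[:3,3]=s['tcp_pos']; T=T@np.array(d['mount'])
        d['origin'],d['attitude']=T[:3,3],T[:3,:3]
    d['R']=np.array(d['attitude']); d['o']=np.array(d['origin']); return d
def pts(d):
    z=d['z_map']; v,u=np.mgrid[:z.shape[0],:z.shape[1]]
    c=np.dstack([(u-d['cx'])/d['fx']*z,(v-d['cy'])/d['fy']*z,z])
    return c@d['R'].T+d['o']
E
python3 - <<'E'
from h import *
for n in ('top','side'):
    d=cam(n); cv2.imwrite(f'pics/{n}0.png',d['frame']); np.savez(f'{n}0.npz',**d)
    print(n,d['o'],d['R'].round(3),d['fx'])
s=env.state(); print(s, env.grasp_offset)
E
```

```text
pics
top [ 0.37675604 -0.09567813  1.05768071] [[ 0.009 -0.997  0.082]
 [-1.    -0.007  0.021]
 [-0.02  -0.083 -0.996]] 354.06719455373366
side [ 0.33706262 -0.85368914  0.62175787] [[ 0.991 -0.075  0.109]
 [-0.133 -0.594  0.794]
 [ 0.005 -0.801 -0.598]] 352.25817167184107
{'t': 0.1, 'q': array([-1.17917746,  0.53709089, -0.00443529,  1.53878519,  0.00256957,
        1.06728283, -0.07119526]), 'joint_velocities': array([-0.00021325, -0.00181368, -0.001987  , -0.00057061,  0.00011128,
        0.00047413,  0.00032944]), 'tau': array([ 2.58785061e-03, -5.72072875e+01,  9.93888527e-01, -2.52229285e+01,
       -5.61818434e-02,  1.34233185e-02,  3.17611273e-05]), 'tcp_pos': array([0.28715476, 0.58279595, 0.40392195]), 'orientation': array([[ 4.41939325e-01, -6.07339118e-04, -8.97044739e-01],
       [ 8.97043592e-01, -1.43762138e-03,  4.41939733e-01],
       [-1.55801799e-03, -9.99998782e-01, -9.05317599e-05]]), 'contact_force': array([0.19996189, 0.43059492, 0.21300937]), 'ft_torque': array([ 0.00778079, -0.00323144, -0.01033139]), 'gripper_width': 0.9998690461513736} 0.1473
```

View pics/top0.png

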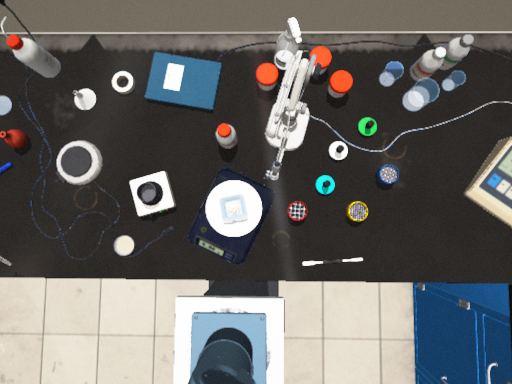

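View pics/side0.png

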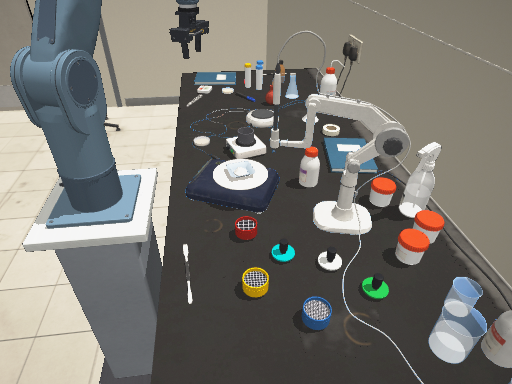

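```bash
cat >> h.py <<'E'
def fit(d,mask,zp):
    """min enclosing circle of mask's points cast onto plane z=zp"""
    v,u=np.nonzero(mask)
    r=np.c_[(u-d['cx'])/d['fx'],(v-d['cy'])/d['fy'],np.ones(len(u))]@np.array(d['R']).T
    p=d['o']+r*((zp-d['o'][2])/r[:,2])[:,None]
    c,rad=cv2.minEnclosingCircle(p[:,:2].astype(np.float32)); return np.array(c),rad,len(u)
E
python3 - <<'E'
from h import *
d=dict(np.load('top0.npz')); P=pts(d); f=d['frame']; hsv=cv2.cvtColor(f,cv2.COLOR_BGR2HSV)
rows,cols=np.mgrid[:384,:512]
for n,(u,v) in dict(red=(297,211),yellow=(357,211),blue=(388,174),lid=(338,150),cup=(151,192),teal=(325,185),green=(367,127),shaker=(151,195),bottle=(227,136),dish=(123,245)).items():
    w=np.hypot(rows-v,cols-u)<(16 if n not in('shaker',) else 26)
    zt=dict(cup=.08,lid=.013,teal=.013,green=.013,shaker=.036,bottle=.119,dish=.013).get(n,.038)
    m=w&(abs(P[...,2]-zt)<.006)
    if m.sum()<5: print(n,'none',np.percentile(P[...,2][w],[5,50,95]));continue
    print(n,fit(d,m,zt),P[m].mean(0).round(3), P[w][:,2].max().round(3))
# clip / tall things
w=(P[...,2]>.12)&(P[...,0]<.75)&(abs(cols-280)<60)&(rows<200)
print('tall',P[w].min(0),P[w].max(0))
w=w&(P[...,2]>.2)
print('arm',P[w].min(0),P[w].max(0)); q=P[w]; print(q[np.argsort(q[:,0])[::15]].round(3)[:12])
E
```

```text
red (array([ 0.40466255, -0.19602242]), 0.02785743959248066, 66) [ 0.404 -0.197  0.037] 1.058
yellow (array([ 0.40443134, -0.36904091]), 0.028049055486917496, 68) [ 0.404 -0.371  0.036] 1.058
blue (array([ 0.51260614, -0.45870271]), 0.028498157858848572, 82) [ 0.514 -0.459  0.036] 0.042
lid (array([ 0.58571309, -0.31937024]), 0.027912337332963943, 222) [ 0.585 -0.318  0.013] 1.058
cup (array([0.45217732, 0.22796948]), 0.028256159275770187, 80) [0.452 0.229 0.079] 1.058
teal (array([ 0.48295966, -0.28011626]), 0.0279233455657959, 232) [ 0.483 -0.279  0.012] 0.052
green (array([ 0.65818137, -0.40742356]), 0.02835058607161045, 220) [ 0.657 -0.405  0.012] 1.058
shaker (array([0.45213684, 0.22630855]), 0.07498390972614288, 958) [0.45  0.224 0.036] 1.058
bottle (array([0.61927098, 0.01022948]), 0.01801024191081524, 135) [0.62  0.01  0.118] 1.058
dish (array([0.30709323, 0.31744498]), 0.039088133722543716, 318) [0.299 0.312 0.011] 1.058
tall [ 0.37675604 -0.22976827  0.12001798] [0.74994522 0.01782585 1.05768071]
arm [ 0.37675604 -0.22976827  0.20159438] [ 0.74994522 -0.09567813  1.05768071]
[[ 0.377 -0.096  1.058]
 [ 0.377 -0.096  1.058]
 [ 0.377 -0.096  1.058]
 [ 0.377 -0.096  1.058]
 [ 0.377 -0.096  1.058]
 [ 0.377 -0.096  1.058]
 [ 0.377 -0.096  1.058]
 [ 0.474 -0.124  0.247]
 [ 0.476 -0.124  0.323]
 [ 0.476 -0.127  0.349]
 [ 0.477 -0.113  0.221]
 [ 0.478 -0.122  0.253]]
```

Run:
```python
from h import *
d=env.snapshot('wrist'); print(np.array(d['mount']).round(3),d['fx'])
for n in('top','side'):
    d=dict(np.load(n+'0.npz')); P=pts(d)
    w=(P[...,2]>.1)&(P[...,2]<.6)&(P[...,1]<-.0)&(P[...,1]>-.3)&(P[...,0]<.78)&(P[...,0]>.35)
    q=P[w]
    for x in np.arange(.44,.78,.04):
        k=q[abs(q[:,0]-x)<.02]
        if len(k): print(n,x.round(2),k.min(0).round(3),k.max(0).round(3))
```

```text
[[ 1.    -0.001 -0.001 -0.001]
 [ 0.    -0.314  0.95   0.02 ]
 [-0.001 -0.95  -0.314  0.081]
 [ 0.     0.     0.     1.   ]] 287.2647337839509
top 0.48 [ 0.472 -0.132  0.213] [ 0.499 -0.099  0.451]
top 0.52 [ 0.5   -0.144  0.219] [ 0.539 -0.122  0.469]
top 0.56 [ 0.54  -0.151  0.225] [ 0.58  -0.104  0.467]
top 0.6 [ 0.58  -0.14   0.101] [ 0.62  -0.     0.337]
top 0.64 [ 0.62  -0.202  0.101] [ 0.66  -0.     0.331]
top 0.68 [ 0.66  -0.206  0.102] [ 0.7   -0.134  0.326]
top 0.72 [ 0.7   -0.23   0.133] [ 0.74  -0.145  0.314]
top 0.76 [ 0.74  -0.23   0.211] [ 0.779 -0.156  0.292]
side 0.48 [ 0.473 -0.135  0.194] [ 0.5   -0.103  0.448]
side 0.52 [ 0.5   -0.145  0.215] [ 0.54  -0.123  0.468]
side 0.56 [ 0.541 -0.155  0.214] [ 0.58  -0.108  0.467]
side 0.6 [ 0.58  -0.142  0.1  ] [ 0.62  -0.     0.338]
side 0.64 [ 0.62  -0.204  0.1  ] [ 0.66  -0.001  0.331]
side 0.68 [ 0.66  -0.206  0.1  ] [ 0.7   -0.139  0.327]
side 0.72 [ 0.7   -0.23   0.132] [ 0.74  -0.15   0.314]
side 0.76 [ 0.74  -0.231  0.174] [ 0.78  -0.167  0.292]
```

Call:
jog_arm:
  moves: [-3.5,0,0,0,-0.114,0,1,-3.5,0,0,0,-0.114,0,1,-3.5,0,0,0,-0.114,0,1,-3.5,0,0,0,-0.115,0,1]
  newtons: 25

```text
t: 0.48
tcp_pos: [0.2465, 0.4486, 0.4043]
orientation: [[-0.007, -0.001, -1.0], [1.0, -0.001, -0.007], [-0.001, -1.0, 0.001]]
contact_force: [0.7, -0.7, 0.0]
gripper_width: 1.003
```

Call:
jog_arm:
  moves: [-3.45,0,-1.2,0,0,0,1,-3.45,0,-1.2,0,0,0,1,-3.45,0,-1.2,0,0,0,1,-3.45,0,-1.2,0,0,0,1,-3.45,0,-1.2,0,0,0,1,-3.45,0,-1.2,0,0,0,1,-3.45,0,-1.2,0,0,0,1,-3.45,0,-1.2,0,0,0,1]

```text
t: 1.15
tcp_pos: [0.3438, 0.172, 0.4048]
orientation: [[0.001, 0.0, -1.0], [1.0, 0.0, 0.001], [0.0, -1.0, -0.0]]
contact_force: [1.3, 0.5, -0.5]
gripper_width: 1.001
```

Call:
jog_arm:
  moves: [-3.5,0,-1.1,0,0,0,1,-3.5,0,-1.1,0,0,0,1,-3.5,0,-1.1,0,0,0,1,-3.5,0,-1.1,0,0,0,1,-3.5,0,-1.1,0,0,0,1,-3.5,0,0,0,0,0,1,-3.5,0,0,0,0,0,1,-3.5,0,0,0,0,0,1]

```text
t: 1.82
tcp_pos: [0.3982, -0.108, 0.4048]
orientation: [[0.001, 0.0, -1.0], [1.0, 0.0, 0.001], [0.0, -1.0, -0.0]]
contact_force: [0.6, -0.2, -0.4]
gripper_width: 1.0
```

Call:
jog_arm:
  moves: [-3.5,0,0,0,0,0,1,-3.5,0,0,0,0,0,1,-3.5,0,0,0,0,0,1,-3.5,0,-1.6,0,0,0,1,-3.5,0,-1.6,0,0,0,1,-3.5,0,-1.6,0,0,0,1,-3.5,0,-1.6,0,0,0,1,-3.5,0,-1.6,0,0,0,1]

```text
t: 2.48
tcp_pos: [0.4789, -0.3879, 0.4043]
orientation: [[0.0, -0.0, -1.0], [1.0, 0.001, 0.0], [0.001, -1.0, 0.0]]
contact_force: [0.8, 0.5, 1.0]
gripper_width: 1.0
```

Call:
jog_arm:
  moves: [-3.5,0,-1.7,0,0,0,1,-3.5,0,-1.7,0,0,0,1,0,3,0,0,0,0,1,0,3,0,0,0,0,1,0,3,0,0,0,0,1,0,3,0,0,0,0,1,0,0,0,0,0,0,1]

```text
t: 3.07
tcp_pos: [0.5107, -0.4541, 0.2781]
orientation: [[0.001, -0.008, -1.0], [1.0, 0.007, 0.001], [0.007, -1.0, 0.008]]
contact_force: [-0.6, 1.1, -0.1]
gripper_width: 1.003
```

Run:
```python
from h import *
d=cam('wrist'); cv2.imwrite('pics/w1.png',d['frame']); P=pts(d)
hsv=cv2.cvtColor(d['frame'],cv2.COLOR_BGR2HSV)
m=(hsv[...,1]>100)&(abs(hsv[...,0].astype(int)-110)<15)&(abs(P[...,2]-.038)<.005)
print(fit(d,m,.038),P[m].mean(0)); s=env.state(); print(s['tcp_pos'],s['q'])
```

```text
(array([ 0.51394004, -0.45993957]), 0.02837095409631729, 564) [ 0.51805182 -0.46030733  0.03659389]
[ 0.51140579 -0.45509662  0.28149152] [ 0.38577527  0.7725776   0.43167317  1.53764661 -0.37540206  0.92165476
  2.51050588]
```

View pics/w1.png

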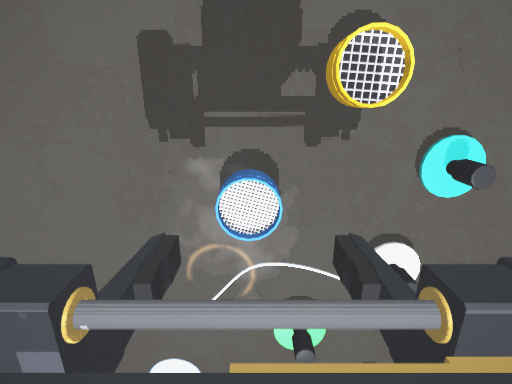

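Call:
jog_arm:
  moves: [-0.15,2,-0.15,0,0,0,1,0,2,0,0,0,0,1,0,2,0,0,0,0,1,0,2,0,0,0,0,1,0,2,0,0,0,0,1,0,1,0,0,0,0,1,0,0,0,0,0,0,1,0,0,0,0,0,0,1]

```text
t: 3.78
tcp_pos: [0.5143, -0.4583, 0.1762]
orientation: [[0.001, 0.001, -1.0], [1.0, -0.001, 0.001], [-0.001, -1.0, -0.001]]
contact_force: [-0.7, 0.4, 1.1]
gripper_width: 0.997
```

Call:
jog_arm:
  moves: [-0.1,0.4,0.05,0,0,0,1,0,0,0,0,0,0,-1,0,0,0,0,0,0,-1,0,0,0,0,0,0,-1,0,0,0,0,0,0,-1,0,0,0,0,0,0,-1,0,0,0,0,0,0,-1,0,0,0,0,0,0,-1]
  newtons: 20

```text
t: 4.45
tcp_pos: [0.5134, -0.4589, 0.171]
orientation: [[0.001, 0.0, -1.0], [1.0, -0.0, 0.001], [-0.0, -1.0, -0.0]]
contact_force: [0.1, -0.1, 2.6]
gripper_width: 0.63
```

Call:
jog_arm:
  moves: [0,-1,0,0,0,0,-1,0,-2,0,0,0,0,-1,0,-2.5,0,0,0,0,-1,0,-2.5,0,0,0,0,-1,0,-2.5,0,0,0,0,-1,0,-2.5,0,0,0,0,-1,0,-2,0,0,0,0,-1,0,0,0,0,0,0,-1]

```text
t: 5.12
tcp_pos: [0.5141, -0.4602, 0.3262]
orientation: [[0.001, 0.006, -1.0], [1.0, -0.005, 0.001], [-0.005, -1.0, -0.006]]
contact_force: [0.7, -0.3, -0.1]
gripper_width: 0.628
```

Call:
jog_arm:
  moves: [2,0,1,0,0,0,-1,3.2,0,1.5,0,0,0,-1,3.2,0,1.5,0,0,0,-1,3.2,0,1.5,0,0,0,-1,3.2,0,1.5,0,0,0,-1,3.2,0,1.5,0,0,0,-1,3.2,0,1.5,0,0,0,-1,3.2,0,1.4,0,0,0,-1]

```text
t: 5.78
tcp_pos: [0.3981, -0.2132, 0.3204]
orientation: [[0.001, -0.001, -1.0], [1.0, 0.001, 0.001], [0.0, -1.0, 0.001]]
contact_force: [1.6, -0.1, -0.7]
gripper_width: 0.628
```

Call:
jog_arm:
  moves: [3.4,0,0,0,0,0,-1,3.4,0,0,0,0,0,-1,3.4,0,0,0,0,0,-1,3.4,0,0,0,0,0,-1,3.4,0,0,0,0,0,-1,3.4,0,0,0,0,0,-1,3.4,0,0,0,0,0,-1,3.4,0,0,0,0,0,-1]

```text
t: 6.45
tcp_pos: [0.399, 0.0588, 0.3207]
orientation: [[0.001, -0.0, -1.0], [1.0, 0.0, 0.001], [0.0, -1.0, 0.0]]
contact_force: [0.1, 0.1, -0.4]
gripper_width: 0.627
```

Call:
jog_arm:
  moves: [3.2,0,-1,0,0,0,-1,3,0,-1.1,0,0,0,-1,3,0,-1.1,0,0,0,-1,3,0,-1,0,0,0,-1,2,0,-0.9,0,0,0,-1,0,0,0,0,0,0,-1,0,0,0,0,0,0,-1,0,0,0,0,0,0,-1]

```text
t: 7.12
tcp_pos: [0.4504, 0.1982, 0.3203]
orientation: [[0.002, -0.001, -1.0], [1.0, -0.001, 0.002], [-0.001, -1.0, 0.001]]
contact_force: [0.5, 0.0, -0.3]
gripper_width: 0.625
```

```bash
cat >> h.py <<'E'
def held(name,hue,zt,win=.04,tol=.006,r=None,mode='hue'):
    pass
E
python3 - <<'E'
from h import *
s=env.state(); print(s['tcp_pos'],s['q'][6])
for n in('wrist','side','top'):
    d=cam(n); cv2.imwrite(f'pics/b_{n}.png',d['frame']); np.savez(f'b_{n}.npz',**d)
    P=pts(d); hsv=cv2.cvtColor(d['frame'],cv2.COLOR_BGR2HSV)
    near=np.hypot(P[...,0]-.452,P[...,1]-.228)<.045
    cup=near&(abs(P[...,2]-.08)<.004); print(n,'cup',cup.sum(), fit(d,cup,.08) if cup.sum()>5 else '')
    b=near&(hsv[...,1]>100)&(abs(hsv[...,0].astype(int)-110)<15)&(P[...,2]>.13)
    print(n,'blue',b.sum(),P[b].min(0),P[b].max(0) if b.sum() else '')
E
python3 -c "
import cv2,numpy as np
a=cv2.imread('pics/b_wrist.png');b=cv2.imread('pics/b_side.png')[60:252,180:308]
cv2.imwrite('pics/b.png',np.hstack([cv2.resize(a,(512,384)),cv2.resize(b,(256,384))]))"
```

```text
[0.45035145 0.19822684 0.32030042] 1.2642647910760074
wrist cup 533 (array([0.45188946, 0.22937872]), 0.02818547561764717, 533)
wrist blue 2221 [0.41622612 0.19058004 0.15539036] [0.4803807  0.24838453 0.25322225]
side cup 52 (array([0.45348141, 0.22641966]), 0.031644951552152634, 52)
side blue 6 [0.42395912 0.19352029 0.16578775] [0.42454884 0.19769527 0.18345845]
top cup 5 
top blue 1 [0.42454438 0.19252237 0.18818567] [0.42454438 0.19252237 0.18818567]
```

View pics/b.png

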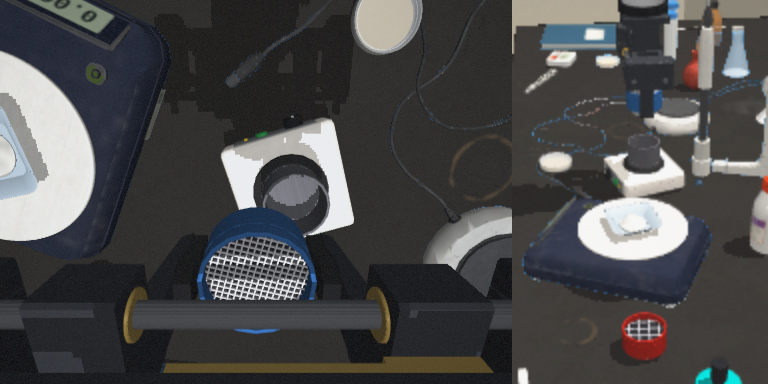

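Call:
jog_arm:
  moves: [2,0,-0.15,0,0,0,-1,1.03,0,0,0,0,0,-1,0,2,0,0,0,0,-1,0,2,0,0,0,0,-1,0,1.5,0,0,0,0,-1,0,1,0,0,0,0,-1,0,0,0,0,0,0,-1,0,0,0,0,0,0,-1]

```text
t: 7.93
tcp_pos: [0.4524, 0.2293, 0.2557]
orientation: [[0.001, -0.0, -1.0], [1.0, -0.0, 0.001], [-0.0, -1.0, 0.0]]
contact_force: [0.2, -0.2, 0.2]
gripper_width: 0.628
```

Call:
jog_arm:
  moves: [0,0.3,0,0,0,0,-1,0,0.3,0,0,0,0,-1,0,0.3,0,0,0,0,-1,0,0,0,0,0,0,-1,0,0,0,0,0,0,-1]

```text
t: 8.35
tcp_pos: [0.4523, 0.2295, 0.2468]
orientation: [[0.001, 0.0, -1.0], [1.0, 0.0, 0.001], [0.0, -1.0, -0.0]]
contact_force: [-0.4, 0.1, -0.7]
gripper_width: 0.631
```

Call:
jog_arm:
  moves: [0,0.2,0,0,0,0,-1,0,0.15,0,0,0,0,-1,0,0,0,0,0,0,-1,0,0,0,0,0,0,-1]

```text
t: 8.68
tcp_pos: [0.4524, 0.2298, 0.2432]
orientation: [[0.001, 0.0, -1.0], [1.0, 0.0, 0.001], [0.0, -1.0, -0.0]]
contact_force: [0.6, 1.6, -1.9]
gripper_width: 0.63
```

Call:
jog_arm:
  moves: [0,0.12,0,0,0,0,-1,0,0,0,0,0,0,-1,0,0,0,0,0,0,-1]

```text
t: 8.93
tcp_pos: [0.4525, 0.2298, 0.2428]
orientation: [[0.001, 0.0, -1.0], [1.0, 0.001, 0.001], [0.001, -1.0, -0.0]]
contact_force: [-2.3, 1.0, 8.7]
gripper_width: 0.631
```

Call:
jog_arm:
  moves: [0,-0.05,0,0,0,0,0.4,0,0,0,0,0,0,0.7,0,0,0,0,0,0,1,0,0,0,0,0,0,1,0,0,0,0,0,0,1,0,-1,0,0,0,0,1,0,-2,0,0,0,0,1,0,-3,0,0,0,0,1]

```text
t: 9.6
tcp_pos: [0.4515, 0.229, 0.302]
orientation: [[0.001, -0.003, -1.0], [1.0, -0.003, 0.001], [-0.003, -1.0, 0.003]]
contact_force: [1.3, -1.0, 0.2]
gripper_width: 1.0
```

Call:
jog_arm:
  moves: [-2,-2,0,0,0,0,1,-3,0,0,0,0,0,1,-1,0,0,0,0,0,1,0,0,0,0,0,0,1,0,0,0,0,0,0,1]

```text
t: 10.02
tcp_pos: [0.4521, 0.1697, 0.3225]
orientation: [[0.002, -0.0, -1.0], [1.0, 0.0, 0.002], [0.0, -1.0, 0.0]]
contact_force: [0.2, 0.4, -0.2]
gripper_width: 0.999
```

```bash
cat >> h.py <<'E'
def seat(lo,hi,zt,c=(.452,.229)):
    """hue range; rim fit at height zt, from wrist camera"""
    d=cam('wrist'); P=pts(d); h=cv2.cvtColor(d['frame'],cv2.COLOR_BGR2HSV); H=h[...,0]
    m=(H>=lo)&(H<=hi) if lo<hi else (H>=lo)|(H<=hi)
    m&=(h[...,1]>100)&(np.hypot(P[...,0]-c[0],P[...,1]-c[1])<.045)
    q=P[m]; rim=m&(P[...,2]>zt-.004)&(P[...,2]<zt+.006)
    A=np.c_[q[:,:2],np.ones(len(q))]
    print('z top pct',np.percentile(q[:,2],[50,90,97,99.5]).round(4),'rim',rim.sum())
    r=P[rim]
    if len(r)>20:
        k=np.linalg.lstsq(np.c_[r[:,0]-c[0],r[:,1]-c[1],np.ones(len(r))],r[:,2],rcond=None)[0]
        print('rim plane slopes,z',k.round(4),'fit',fit(d,rim,zt))
    return d
E
python3 - <<'E'
from h import *
d=seat(95,125,.11); cv2.imwrite('pics/s1.png',d['frame']); print(env.state()['tcp_pos'])
E
```

```text
z top pct [0.1054 0.1102 0.111  0.2389] rim 803
rim plane slopes,z [-0.0023 -0.0025  0.1092] fit (array([0.45263192, 0.22823352]), 0.028417160734534264, 803)
[0.45209976 0.17056054 0.32228967]
```

View pics/s1.png

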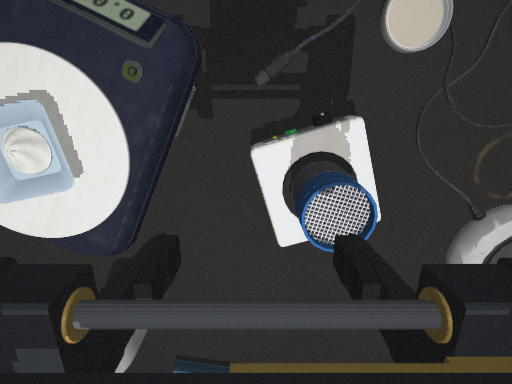

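Call:
jog_arm:
  moves: [-3.4,0,1,0,0,0,1,-3.4,0,1,0,0,0,1,-3.4,0,1,0,0,0,1,-3.4,0,1,0,0,0,1,-3.4,0,1,0,0,0,1,-3.4,0,0,0,0,0,1,-3.4,0,0,0,0,0,1,-3.4,0,0,0,0,0,1]

```text
t: 10.73
tcp_pos: [0.4025, -0.1026, 0.3223]
orientation: [[-0.002, -0.0, -1.0], [1.0, 0.0, -0.002], [0.0, -1.0, 0.0]]
contact_force: [1.2, 0.5, -0.3]
gripper_width: 0.997
```

Call:
jog_arm:
  moves: [-3.4,0,0,0,0,0,1,-3.4,0,0,0,0,0,1,-3.4,0,0,0,0,0,1,-3.4,0,0,0,0,0,1,-3.4,0,0,0,0,0,1,-3.4,0,0,0,0,0,1,-3.4,0,0,0,0,0,1,-3,0,0,0,0,0,1]

```text
t: 11.4
tcp_pos: [0.403, -0.3715, 0.3218]
orientation: [[-0.001, -0.0, -1.0], [1.0, 0.0, -0.001], [0.0, -1.0, 0.0]]
contact_force: [0.8, 0.4, 0.3]
gripper_width: 0.997
```

Call:
jog_arm:
  moves: [0,2,0,0,0,0,1,0,2,0,0,0,0,1,0,0,0,0,0,0,1,0,0,0,0,0,0,1]

```text
t: 11.73
tcp_pos: [0.4026, -0.3693, 0.2814]
orientation: [[-0.001, -0.002, -1.0], [1.0, 0.002, -0.001], [0.002, -1.0, 0.002]]
contact_force: [1.0, 0.4, 0.9]
gripper_width: 0.999
```

Run:
```python
from h import *
d=seat(18,35,.038,(.404,-.37)); print(env.state()['tcp_pos'],env.state()['q'][6])
```

```text
z top pct [0.2056 0.2075 0.208  0.2084] rim 655
rim plane slopes,z [-0.0051  0.0025  0.0372] fit (array([ 0.40531063, -0.36955234]), 0.028201403096318245, 655)
[ 0.4028039  -0.36967054  0.28242282] 2.5549317684922164
```

Call:
jog_arm:
  moves: [0,2,-0.2,0,0,0,1,0,2.5,0,0,0,0,1,0,2.5,0,0,0,0,1,0,2,0,0,0,0,1,0,1.3,0,0,0,0,1,0,0.5,0,0,0,0,1,0,0.2,0,0,0,0,1,0,0,0,0,0,0,1]

```text
t: 12.45
tcp_pos: [0.4044, -0.3707, 0.1732]
orientation: [[0.0, 0.001, -1.0], [1.0, -0.001, 0.0], [-0.001, -1.0, -0.001]]
contact_force: [-0.0, 0.2, -0.3]
gripper_width: 0.998
```

Call:
jog_arm:
  moves: [0,0,0,0,0,0,-1,0,0,0,0,0,0,-1,0,0,0,0,0,0,-1,0,0,0,0,0,0,-1,0,0,0,0,0,0,-1,0,0,0,0,0,0,-1,0,0,0,0,0,0,-1]

```text
t: 13.03
tcp_pos: [0.404, -0.3704, 0.1728]
orientation: [[0.001, 0.0, -1.0], [1.0, 0.0, 0.001], [0.0, -1.0, -0.0]]
contact_force: [-0.9, 0.9, 5.2]
gripper_width: 0.629
```

Call:
jog_arm:
  moves: [0,-1,0,0,0,0,-1,0,-2,0,0,0,0,-1,0,-2.5,0,0,0,0,-1,0,-2.5,0,0,0,0,-1,0,-2.5,0,0,0,0,-1,0,-2.5,0,0,0,0,-1,0,-2,0,0,0,0,-1,0,-1,0,0,0,0,-1]

```text
t: 13.7
tcp_pos: [0.404, -0.3711, 0.3354]
orientation: [[0.001, 0.003, -1.0], [1.0, -0.002, 0.001], [-0.002, -1.0, -0.003]]
contact_force: [-0.9, -0.5, -0.3]
gripper_width: 0.628
```

Call:
jog_arm:
  moves: [2,0,0.05,0,0,0,-1,3.2,0,0.05,0,0,0,-1,3.2,0,0.05,0,0,0,-1,3.2,0,0.05,0,0,0,-1,3.2,0,0.05,0,0,0,-1,3.4,0,0.05,0,0,0,-1,3.4,0,0,0,0,0,-1,3.4,0,0,0,0,0,-1]

```text
t: 14.37
tcp_pos: [0.4004, -0.119, 0.3324]
orientation: [[0.001, -0.0, -1.0], [1.0, 0.0, 0.001], [0.0, -1.0, 0.0]]
contact_force: [0.7, 0.8, -0.3]
gripper_width: 0.636
```

Call:
jog_arm:
  moves: [3.4,0,0,0,0,0,-1,3.4,0,0,0,0,0,-1,3.4,0,0,0,0,0,-1,3.4,0,0,0,0,0,-1,3.4,0,0,0,0,0,-1,3.4,0,-1,0,0,0,-1,3.2,0,-1,0,0,0,-1,3.2,0,-1,0,0,0,-1]

```text
t: 15.03
tcp_pos: [0.431, 0.1492, 0.3324]
orientation: [[0.0, -0.0, -1.0], [1.0, -0.0, 0.0], [-0.0, -1.0, 0.0]]
contact_force: [1.6, -0.3, -0.8]
gripper_width: 0.626
```

Call:
jog_arm:
  moves: [3,0,-1,0,0,0,-1,2.5,0,-0.9,0,0,0,-1,1,0,-0.2,0,0,0,-1,0,0,0,0,0,0,-1,0,0,0,0,0,0,-1]

```text
t: 15.45
tcp_pos: [0.4519, 0.2116, 0.3321]
orientation: [[0.001, -0.001, -1.0], [1.0, -0.001, 0.001], [-0.001, -1.0, 0.001]]
contact_force: [0.6, -0.8, -1.1]
gripper_width: 0.631
```

Call:
jog_arm:
  moves: [1,0,0,0,0,0,-1,0.75,0,0,0,0,0,-1,0,1.5,0,0,0,0,-1,0,1.5,0,0,0,0,-1,0,1,0,0,0,0,-1,0,0.7,0,0,0,0,-1,0,0.4,0,0,0,0,-1,0,0,0,0,0,0,-1]

```text
t: 16.12
tcp_pos: [0.4522, 0.2298, 0.281]
orientation: [[0.001, -0.001, -1.0], [1.0, -0.001, 0.001], [-0.001, -1.0, 0.001]]
contact_force: [0.9, -0.2, -0.4]
gripper_width: 0.631
```

Call:
jog_arm:
  moves: [0,0.3,0,0,0,0,-1,0,0.2,0,0,0,0,-1,0,0.15,0,0,0,0,-1,0,0,0,0,0,0,-1,0,0,0,0,0,0,-1]

```text
t: 16.53
tcp_pos: [0.4527, 0.2301, 0.2756]
orientation: [[0.001, 0.001, -1.0], [1.0, 0.001, 0.001], [0.001, -1.0, -0.001]]
contact_force: [-0.6, -0.7, 4.5]
gripper_width: 0.631
```

Call:
jog_arm:
  moves: [-0.1,0,0.1,0,0,0,-1,0,0.08,0,0,0,0,-1,0,0,0,0,0,0,-1,0,0,0,0,0,0,-1]

```text
t: 16.87
tcp_pos: [0.452, 0.2295, 0.2748]
orientation: [[0.001, 0.002, -1.0], [1.0, 0.001, 0.001], [0.001, -1.0, -0.002]]
contact_force: [2.0, 2.3, 5.5]
gripper_width: 0.63
```

Seated. Release and retreat, then check.

Call:
jog_arm:
  moves: [0,-0.05,0,0,0,0,0.4,0,0,0,0,0,0,0.7,0,0,0,0,0,0,1,0,0,0,0,0,0,1,0,0,0,0,0,0,1,0,-1,0,0,0,0,1,0,-2,0,0,0,0,1,0,-3,0,0,0,0,1]

```text
t: 17.53
tcp_pos: [0.4504, 0.2285, 0.3342]
orientation: [[0.001, -0.004, -1.0], [1.0, -0.003, 0.001], [-0.003, -1.0, 0.004]]
contact_force: [0.7, -0.2, 0.2]
gripper_width: 0.997
```

Call:
jog_arm:
  moves: [-2,-1,0,0,0,0,1,-3,0,0,0,0,0,1,-1,0,0,0,0,0,1,0,0,0,0,0,0,1,0,0,0,0,0,0,1]

```text
t: 17.95
tcp_pos: [0.4512, 0.1692, 0.3449]
orientation: [[0.002, -0.0, -1.0], [1.0, 0.001, 0.002], [0.001, -1.0, 0.0]]
contact_force: [-0.0, 0.5, -0.5]
gripper_width: 1.002
```

Run:
```python
from h import *
d=seat(18,35,.14); d=seat(95,125,.11); print(env.state()['tcp_pos'])
```

```text
z top pct [0.2612 0.2706 0.2712 0.2717] rim 858
rim plane slopes,z [-0.0032 -0.004   0.1391] fit (array([0.45314786, 0.22826977]), 0.028393704444169998, 858)
z top pct [0.0963 0.1068 0.2505 0.276 ] rim 63
rim plane slopes,z [-0.0632 -0.0315  0.1058] fit (array([0.43901414, 0.2197722 ]), 0.022494850680232048, 63)
[0.45116474 0.17037542 0.34459431]
```

Call:
jog_arm:
  moves: [-3.4,0,1,0,0,0,1,-3.4,0,1,0,0,0,1,-3.4,0,1,0,0,0,1,-3.4,0,1,0,0,0,1,-3.4,0,0.7,0,0,0,1,-3.4,0,0,0,0,0,1,-3.4,0,0,0,0,0,1,-3.4,0,0,0,0,0,1]

```text
t: 18.72
tcp_pos: [0.4044, -0.1033, 0.3448]
orientation: [[-0.002, 0.0, -1.0], [1.0, 0.0, -0.002], [0.0, -1.0, -0.0]]
contact_force: [1.0, 1.1, -0.8]
gripper_width: 0.997
```

Call:
jog_arm:
  moves: [-3.4,0,0,0,0,0,1,-3.4,0,0,0,0,0,1,-2.6,0,0,0,0,0,1,0,3,0,0,0,0,1,0,3,0,0,0,0,1,0,0,0,0,0,0,1,0,0,0,0,0,0,1]

```text
t: 19.3
tcp_pos: [0.404, -0.1961, 0.2839]
orientation: [[-0.0, -0.004, -1.0], [1.0, 0.001, -0.0], [0.001, -1.0, 0.004]]
contact_force: [0.2, 0.2, 0.2]
gripper_width: 1.002
```

Run:
```python
from h import *
d=seat(172,8,.038,(.404,-.196)); print(env.state()['tcp_pos'],env.state()['q'][6])
```

```text
z top pct [0.0348 0.0381 0.0385 0.0391] rim 682
rim plane slopes,z [-0.0061 -0.0022  0.0372] fit (array([ 0.40509376, -0.19639295]), 0.028116222470998764, 682)
[ 0.40454696 -0.19640443  0.285026  ] 2.2477955926689113
```

Aligned; descend 11.3 cm and grip.

Call:
jog_arm:
  moves: [0,2,-0.05,0,0,0,1,0,2.5,0,0,0,0,1,0,2.5,0,0,0,0,1,0,2,0,0,0,0,1,0,1.3,0,0,0,0,1,0,0.7,0,0,0,0,1,0,0.3,0,0,0,0,1,0,0,0,0,0,0,1]

```text
t: 20.02
tcp_pos: [0.4053, -0.1969, 0.1724]
orientation: [[0.0, 0.001, -1.0], [1.0, -0.0, 0.0], [-0.0, -1.0, -0.001]]
contact_force: [-0.5, 0.2, 0.1]
gripper_width: 1.002
```

Call:
jog_arm:
  moves: [0,0,0,0,0,0,-1,0,0,0,0,0,0,-1,0,0,0,0,0,0,-1,0,0,0,0,0,0,-1,0,0,0,0,0,0,-1,0,0,0,0,0,0,-1,0,0,0,0,0,0,-1]

```text
t: 20.6
tcp_pos: [0.4046, -0.1968, 0.172]
orientation: [[0.001, 0.0, -1.0], [1.0, 0.0, 0.001], [0.0, -1.0, -0.0]]
contact_force: [-1.6, 1.0, 6.1]
gripper_width: 0.626
```

Call:
jog_arm:
  moves: [0,-1.5,0,0,0,0,-1,0,-2.5,0,0,0,0,-1,0,-3,0,0,0,0,-1,0,-3,0,0,0,0,-1,0,-3,0,0,0,0,-1,0,-3,0,0,0,0,-1,0,-2,0,0,0,0,-1,0,-1,0,0,0,0,-1]

```text
t: 21.27
tcp_pos: [0.4048, -0.1973, 0.364]
orientation: [[0.001, 0.003, -1.0], [1.0, -0.001, 0.001], [-0.001, -1.0, -0.003]]
contact_force: [0.7, -0.6, -1.1]
gripper_width: 0.63
```

Call:
jog_arm:
  moves: [2,0,0.1,0,0,0,-1,3.2,0,0.1,0,0,0,-1,3.3,0,0.1,0,0,0,-1,3.3,0,0,0,0,0,-1,3.3,0,0,0,0,0,-1,3.3,0,0,0,0,0,-1,3.3,0,0,0,0,0,-1,3.3,0,-0.5,0,0,0,-1]

```text
t: 21.93
tcp_pos: [0.4054, 0.0545, 0.361]
orientation: [[0.001, -0.002, -1.0], [1.0, -0.0, 0.001], [-0.0, -1.0, 0.002]]
contact_force: [1.4, -0.5, -0.6]
gripper_width: 0.628
```

Call:
jog_arm:
  moves: [3.2,0,-1,0,0,0,-1,3.2,0,-1,0,0,0,-1,3.2,0,-1,0,0,0,-1,3,0,-1,0,0,0,-1,2.4,0,-0.5,0,0,0,-1,1,0,0,0,0,0,-1,0,0,0,0,0,0,-1,0,0,0,0,0,0,-1]

```text
t: 22.6
tcp_pos: [0.4513, 0.212, 0.3609]
orientation: [[0.001, -0.002, -1.0], [1.0, -0.002, 0.001], [-0.002, -1.0, 0.002]]
contact_force: [-0.3, -0.0, -1.4]
gripper_width: 0.628
```

Call:
jog_arm:
  moves: [1,0,-0.1,0,0,0,-1,0.65,0,0,0,0,0,-1,0,1.5,0,0,0,0,-1,0,1.5,0,0,0,0,-1,0,1,0,0,0,0,-1,0,0.7,0,0,0,0,-1,0,0.4,0,0,0,0,-1,0,0,0,0,0,0,-1]

```text
t: 23.27
tcp_pos: [0.4527, 0.2293, 0.3102]
orientation: [[0.001, -0.001, -1.0], [1.0, -0.001, 0.001], [-0.001, -1.0, 0.001]]
contact_force: [-0.2, -0.6, -0.9]
gripper_width: 0.635
```

Call:
jog_arm:
  moves: [0,0.2,0,0,0,0,-1,0,0.2,0,0,0,0,-1,0,0.15,0,0,0,0,-1,0,0,0,0,0,0,-1,0,0,0,0,0,0,-1]

```text
t: 23.68
tcp_pos: [0.4529, 0.2296, 0.3054]
orientation: [[0.001, 0.0, -1.0], [1.0, 0.0, 0.001], [0.0, -1.0, -0.0]]
contact_force: [0.8, 0.5, -1.3]
gripper_width: 0.63
```

Call:
jog_arm:
  moves: [0,0.15,0,0,0,0,-1,0,0.1,0,0,0,0,-1,0,0,0,0,0,0,-1,0,0,0,0,0,0,-1]

```text
t: 24.02
tcp_pos: [0.4532, 0.2296, 0.3039]
orientation: [[0.001, 0.001, -1.0], [1.0, 0.001, 0.001], [0.001, -1.0, -0.001]]
contact_force: [-3.4, -1.6, 12.3]
gripper_width: 0.627
```

Call:
jog_arm:
  moves: [0,-0.1,0,0,0,0,0.4,0,0,0,0,0,0,0.7,0,0,0,0,0,0,1,0,0,0,0,0,0,1,0,0,0,0,0,0,1,0,-1,0,0,0,0,1,0,-2,0,0,0,0,1,0,-3,0,0,0,0,1]

```text
t: 24.68
tcp_pos: [0.452, 0.2291, 0.3632]
orientation: [[0.001, -0.003, -1.0], [1.0, -0.003, 0.001], [-0.003, -1.0, 0.003]]
contact_force: [0.5, 1.1, 0.4]
gripper_width: 0.997
```

Call:
jog_arm:
  moves: [-2,-0.5,0,0,0,0,1,-3,0,0,0,0,0,1,-1,0,0,0,0,0,1,0,0,0,0,0,0,1,0,0,0,0,0,0,1]

```text
t: 25.1
tcp_pos: [0.4528, 0.1697, 0.369]
orientation: [[0.002, 0.0, -1.0], [1.0, 0.001, 0.002], [0.001, -1.0, -0.0]]
contact_force: [0.2, 1.6, 0.1]
gripper_width: 1.003
```

Run:
```python
from h import *
d=seat(172,8,.17); cv2.imwrite('pics/s3.png',d['frame']); print(env.state()['tcp_pos'])
```

```text
z top pct [0.1648 0.17   0.1705 0.171 ] rim 915
rim plane slopes,z [-0.0019  0.0008  0.1691] fit (array([0.45324692, 0.22794236]), 0.028369281440973282, 915)
[0.45274692 0.17056583 0.36880246]
```

View pics/s3.png

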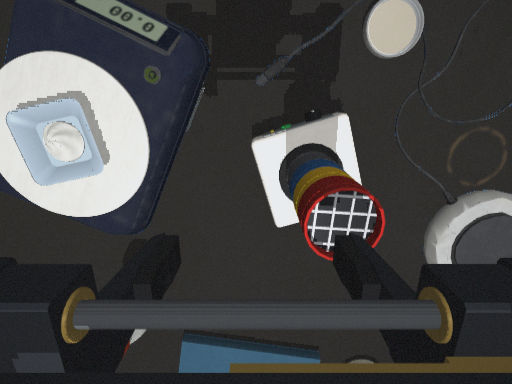

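Call:
jog_arm:
  moves: [-3.4,0,1,0,0,0,0.2,-3.4,0,1,0,0,0,0.2,-3.4,0,1,0,0,0,0.2,-3.4,0,1,0,0,0,0.2,-3.4,0,0.9,0,0,0,0.2,-3.4,0,0,0,0,0,0.2,-3.4,0,0,0,0,0,0.2,-3.4,0,0,0,0,0,0.2]

```text
t: 25.82
tcp_pos: [0.404, -0.1027, 0.3689]
orientation: [[-0.002, 0.001, -1.0], [1.0, 0.0, -0.002], [0.0, -1.0, -0.001]]
contact_force: [-0.2, 0.2, -0.7]
gripper_width: 0.598
```

Call:
jog_arm:
  moves: [-3.5,0,0,0,0,0,0.2,-3.5,0,0,0,0,0,0.2,-3.6,0,0,0,0,0,0.2,-3.6,0,0,0,0,0,0.2,-3.6,0,0,0,0,0,0.2,-3.4,0,0,0,0,0,0.2,0,0,-3,0,0,0,0.2,0,0,-3.5,0,0,0,0.2]

```text
t: 26.48
tcp_pos: [0.468, -0.3167, 0.3686]
orientation: [[0.006, -0.001, -1.0], [1.0, -0.0, 0.006], [-0.0, -1.0, 0.001]]
contact_force: [0.5, 0.2, 0.2]
gripper_width: 0.6
```

Call:
jog_arm:
  moves: [0,0,-3.5,0,0,0,0.2,0,0,-3,0,0,0,0.2,0,0,0,0,0,0,0.2,0,0,0,0,0,0,0.2]

```text
t: 26.82
tcp_pos: [0.5359, -0.3125, 0.3676]
orientation: [[-0.004, -0.001, -1.0], [1.0, 0.001, -0.004], [0.001, -1.0, 0.001]]
contact_force: [-0.4, -0.5, -0.9]
gripper_width: 0.599
```

Run:
```python
from h import *
d=cam('wrist'); P=pts(d); cv2.imwrite('pics/l1.png',d['frame']); s=env.state(); print(s['tcp_pos'],s['q'][6],s['gripper_width'])
n=np.hypot(P[...,0]-.586,P[...,1]+.319)<.04
for zl,zt in((.013,.013),(.048,.048)):
    m=n&(abs(P[...,2]-zl)<.003); print(m.sum(),fit(d,m,zt),P[m].mean(0))
```

```text
[ 0.53417858 -0.31342268  0.36784277] 2.32758037111969 0.6029699652160724
1113 (array([ 0.5863238 , -0.32019645]), 0.02823929861187935, 1113) [ 0.58292758 -0.31997531  0.01272854]
217 (array([ 0.58620542, -0.31987303]), 0.010165480896830559, 217) [ 0.58612585 -0.32010536  0.04756806]
```

View pics/l1.png

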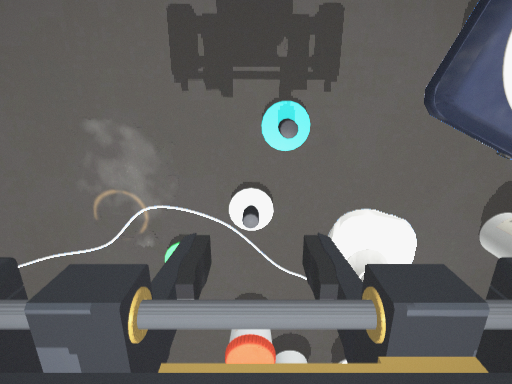

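Call:
jog_arm:
  moves: [-0.35,0,-2.6,0,0,0,0.2,-0.3,0,-2.6,0,0,0,0.2,0,2,0,0,0,0,0.2,0,2.5,0,0,0,0,0.2,0,2.5,0,0,0,0,0.2,0,2,0,0,0,0,0.2,0,0,0,0,0,0,0.2,0,0,0,0,0,0,0.2]

```text
t: 27.53
tcp_pos: [0.5845, -0.3209, 0.2783]
orientation: [[0.001, -0.002, -1.0], [1.0, 0.001, 0.001], [0.001, -1.0, 0.002]]
contact_force: [0.4, -0.1, 0.6]
gripper_width: 0.599
```

Call:
jog_arm:
  moves: [0.1,2,-0.15,0,0,0,0.2,0,2.5,0,0,0,0,0.2,0,2,0,0,0,0,0.2,0,1.5,0,0,0,0,0.2,0,1,0,0,0,0,0.2,0,0.4,0,0,0,0,0.2,0,0,0,0,0,0,0.2,0,0,0,0,0,0,0.2]

```text
t: 28.2
tcp_pos: [0.5873, -0.3205, 0.1858]
orientation: [[0.001, 0.001, -1.0], [1.0, -0.001, 0.001], [-0.001, -1.0, -0.001]]
contact_force: [0.8, 0.3, -0.1]
gripper_width: 0.604
```

Call:
jog_arm:
  moves: [0,0,0,0,0,0,-1,0,0,0,0,0,0,-1,0,0,0,0,0,0,-1,0,0,0,0,0,0,-1,0,0,0,0,0,0,-1,0,0,0,0,0,0,-1,0,0,0,0,0,0,-1]

```text
t: 28.78
tcp_pos: [0.587, -0.32, 0.1849]
orientation: [[0.001, 0.0, -1.0], [1.0, 0.0, 0.001], [0.0, -1.0, -0.0]]
contact_force: [-0.6, 1.4, 1.4]
gripper_width: 0.212
```

Call:
jog_arm:
  moves: [0,-1.5,0,0,0,0,-1,0,-3,0,0,0,0,-1,0,-3.5,0,0,0,0,-1,0,-3.5,0,0,0,0,-1,0,-3.5,0,0,0,0,-1,0,-3.5,0,0,0,0,-1,0,-2.5,0,0,0,0,-1,0,-1.5,0,0,0,0,-1]

```text
t: 29.45
tcp_pos: [0.5869, -0.3208, 0.4146]
orientation: [[0.001, 0.005, -1.0], [1.0, -0.002, 0.001], [-0.002, -1.0, -0.005]]
contact_force: [0.0, -0.7, -0.6]
gripper_width: 0.219
```

Call:
jog_arm:
  moves: [0,0,2,0,0,0,-1,0,0,3,0,0,0,-1,0,0,3.2,0,0,0,-1,0,0,3.2,0,0,0,-1,0,0,3.2,0,0,0,-1,1,0,2.5,0,0,0,-1,2,0,1.2,0,0,0,-1,3,0,0,0,0,0,-1]

```text
t: 30.12
tcp_pos: [0.4001, -0.262, 0.4105]
orientation: [[0.008, -0.0, -1.0], [1.0, -0.0, 0.008], [-0.0, -1.0, 0.0]]
contact_force: [1.7, 0.2, 0.1]
gripper_width: 0.218
```

Call:
jog_arm:
  moves: [3.3,0,0,0,0,0,-1,3.3,0,0,0,0,0,-1,3.3,0,0,0,0,0,-1,3.3,0,0,0,0,0,-1,3.3,0,0,0,0,0,-1,3.3,0,0,0,0,0,-1,3.3,0,0,0,0,0,-1,3.3,0,0,0,0,0,-1]

```text
t: 30.78
tcp_pos: [0.4036, 0.0052, 0.4106]
orientation: [[0.002, 0.001, -1.0], [1.0, 0.001, 0.002], [0.001, -1.0, -0.001]]
contact_force: [0.8, -0.7, -0.5]
gripper_width: 0.219
```

Call:
jog_arm:
  moves: [3.2,0,-0.8,0,0,0,-1,3.2,0,-0.8,0,0,0,-1,3.2,0,-0.8,0,0,0,-1,3.2,0,-0.8,0,0,0,-1,3,0,-0.8,0,0,0,-1,2.5,0,-0.8,0,0,0,-1,1.5,0,-0.15,0,0,0,-1,0,0,0,0,0,0,-1]

```text
t: 31.45
tcp_pos: [0.4536, 0.2049, 0.4101]
orientation: [[-0.003, 0.001, -1.0], [1.0, 0.001, -0.003], [0.001, -1.0, -0.001]]
contact_force: [-0.1, -0.1, -1.0]
gripper_width: 0.22
```

Call:
jog_arm:
  moves: [0,0,0,0,0,0,-1,0,0,0,0,0,0,-1]

```text
t: 31.62
tcp_pos: [0.4536, 0.2002, 0.4099]
orientation: [[0.003, -0.0, -1.0], [1.0, -0.001, 0.003], [-0.001, -1.0, 0.0]]
contact_force: [-0.0, 0.1, -0.0]
gripper_width: 0.218
```

Run:
```python
from h import *
d=seat(172,8,.17,(.453,.228)); P=pts(d); s=env.state(); t=s['tcp_pos']; print(t)
zd=t[2]-.1849+.013
m=(np.hypot(P[...,0]-t[0],P[...,1]-t[1])<.04)&(abs(P[...,2]-zd)<.006); print(zd,m.sum(),fit(d,m,zd))
cv2.imwrite('pics/l2.png',d['frame'])
```

```text
z top pct [0.1656 0.17   0.1705 0.1712] rim 479
rim plane slopes,z [-0.0109  0.0014  0.1691] fit (array([0.45359495, 0.2286144 ]), 0.02825983799993992, 479)
[0.45366395 0.20008025 0.40987174]
0.23797173919738052 2874 (array([0.4520241 , 0.19892287]), 0.02766161970794201, 2874)
```

View pics/l2.png

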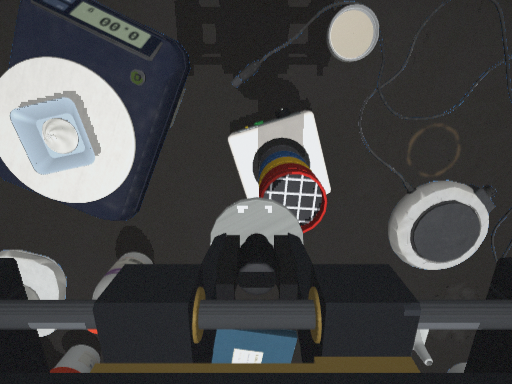

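Call:
jog_arm:
  moves: [1.5,0,-0.05,0,0,0,-1,1.35,0,0,0,0,0,-1,0,1.5,0,0,0,0,-1,0,1.7,0,0,0,0,-1,0,1.2,0,0,0,0,-1,0,0.8,0,0,0,0,-1,0,0.4,0,0,0,0,-1,0,0,0,0,0,0,-1]

```text
t: 32.33
tcp_pos: [0.4541, 0.2309, 0.3531]
orientation: [[0.0, -0.001, -1.0], [1.0, -0.001, 0.0], [-0.001, -1.0, 0.001]]
contact_force: [-1.2, 0.8, -0.8]
gripper_width: 0.217
```

Call:
jog_arm:
  moves: [0,0.2,0,0,0,0,-1,0,0.2,0,0,0,0,-1,0,0.15,0,0,0,0,-1,0,0,0,0,0,0,-1,0,0,0,0,0,0,-1]

```text
t: 32.75
tcp_pos: [0.4544, 0.2305, 0.3484]
orientation: [[0.001, 0.0, -1.0], [1.0, 0.0, 0.001], [0.0, -1.0, -0.0]]
contact_force: [-0.0, -0.1, -1.0]
gripper_width: 0.221
```

Call:
jog_arm:
  moves: [-0.05,0.1,0,0,0,0,-1,0,0.1,0,0,0,0,-1,0,0,0,0,0,0,-1,0,0,0,0,0,0,-1]

```text
t: 33.08
tcp_pos: [0.4546, 0.23, 0.3467]
orientation: [[0.001, 0.001, -1.0], [1.0, 0.0, 0.001], [0.0, -1.0, -0.001]]
contact_force: [-0.7, -1.4, 5.3]
gripper_width: 0.215
```

Seated at the expected height. Release to partial opening, retreat straight up, then aside.

Call:
jog_arm:
  moves: [0,-0.05,0,0,0,0,-0.3,0,0,0,0,0,0,0,0,0,0,0,0,0,0.2,0,0,0,0,0,0,0.2,0,0,0,0,0,0,0.2,0,-1,0,0,0,0,0.2,0,-2,0,0,0,0,0.2,0,-3,0,0,0,0,0.2]

```text
t: 33.75
tcp_pos: [0.4535, 0.2296, 0.4061]
orientation: [[0.001, -0.004, -1.0], [1.0, -0.003, 0.001], [-0.003, -1.0, 0.004]]
contact_force: [-0.5, 0.8, -0.3]
gripper_width: 0.598
```

Call:
jog_arm:
  moves: [-2,-1,0,0,0,0,0.2,-3,0,0.5,0,0,0,0.2,-3.3,0,0.5,0,0,0,0.2,-3.3,0,0.5,0,0,0,0.2,-3,0,0.5,0,0,0,0.2,-1.5,0,0,0,0,0,0.2,0,0,0,0,0,0,0.2,0,0,0,0,0,0,0.2]

```text
t: 34.42
tcp_pos: [0.4343, 0.0687, 0.4174]
orientation: [[0.003, 0.001, -1.0], [1.0, 0.001, 0.003], [0.001, -1.0, -0.001]]
contact_force: [-0.1, -0.5, -0.8]
gripper_width: 0.599
```

Run:
```python
from h import *
ims=[]
for n in('side','wrist','top'):
    d=cam(n); P=pts(d); cv2.imwrite(f'pics/f_{n}.png',d['frame'])
    near=np.hypot(P[...,0]-.453,P[...,1]-.229)<.035
    for zt in(.175,.21):
        m=near&(abs(P[...,2]-zt)<.004)
        if m.sum()>15:
            r=P[m]; k=np.linalg.lstsq(np.c_[r[:,0]-.453,r[:,1]-.229,np.ones(len(r))],r[:,2],rcond=None)[0]
            print(n,zt,m.sum(),fit(d,m,zt),k.round(4))
    if n=='top':
        o=dict(np.load('top0.npz')); P0=pts(o)
        for nm,(x,y,z,R) in dict(bottle=(.62,.01,.119,.03),dish=(.307,.317,.012,.035)).items():
            for D,Q in((o,P0),(d,P)):
                m=(np.hypot(Q[...,0]-x,Q[...,1]-y)<R)&(abs(Q[...,2]-z)<.004); print(nm,m.sum(),Q[m].mean(0).round(4))
    ims.append(d['frame'])
a=cv2.resize(ims[0][60:204,180:372],(512,384)); b=cv2.resize(ims[2],(512,384))[:288]
cv2.imwrite('pics/f.png',np.vstack([a,b])[:600])
print(env.state()['tcp_pos'],env.state()['t'],env.state()['contact_force'])
```

```text
side 0.175 76 (array([0.45441711, 0.22557993]), 0.03209276497364044, 76) [0.0024 0.0449 0.1752]
wrist 0.175 2528 (array([0.45399347, 0.22671613]), 0.029256531968712807, 2528) [0.0052 0.0103 0.1747]
wrist 0.21 585 (array([0.45335788, 0.22629862]), 0.011376593261957169, 585) [0.0373 0.073  0.2093]
bottle 123 [0.6197 0.0108 0.1183]
bottle 118 [0.6207 0.0108 0.1181]
dish 275 [0.3006 0.3129 0.0109]
dish 0 [nan nan nan]
[0.43438927 0.0704018  0.41693869] 34.5667 [-0.13842458  1.04139362  0.51510177]<stdin>:15: RuntimeWarning: Mean of empty slice.
  ret = um.true_divide(
```

View pics/f.png

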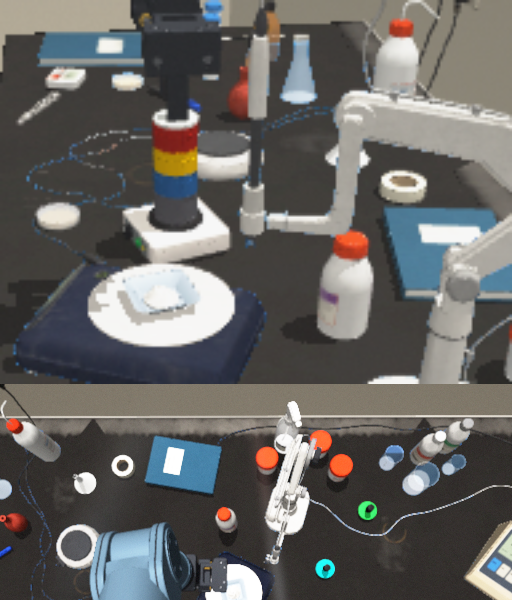

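```bash
python3 -c "
from rig import env
print(env.finish_job())"
```

```text
the job is handed in; nothing more can be done
None
```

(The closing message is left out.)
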